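# Set up the arbor press and load the pulley shaft

## Task

The brass pulley is to be pressed off the slimmer of the two shafts. Turn the slotted table plate of the arbor press until the narrowest slot that this shaft will go into (the second narrowest of the four) points straight out of the front of the press; then load the slim shaft into that slot from the front, long end down, slid home against the closed end of the slot so that it stands under the ram, with its pulley flat on the plate, and let go. Leave the other shaft, the hammer and the oil can where they are.

Things in the scene. Friction and masses are not known exactly. Their poses are not given: they have to be found in the camera images.
- press: Bench arbor press, green cast iron, fixed, 485 mm high. Origin on the bench straight under the ram axis; its -x axis points out of the front, z up; column behind (+x), 62 mm wide, face 125 mm behind the ram axis. Base 62 mm high, 156 mm wide, reaching 70 mm before the ram axis; a gap 60 mm wide, open below, runs from its front to 60 mm behind the ram axis: a shaft can hang there.
- ram (a point): Centre of the underside of the ram, a fixed 32 mm square steel bar, 150 mm above the plate. The head (76 mm wide, from 40 mm in front of the ram axis back to the column, underside 178 mm above the plate) overhangs the plate, so a tool gripping at the plate must lean 35 to 45 degrees.
- pivot (a point): Pivot of the round steel table plate that lies on the press base: 35 mm behind the ram axis, level with the plate's upper face, 84 mm above the bench. The plate is 150 mm in diameter and 22 mm thick. Four slots cut right through it, 90 degrees apart, open at the rim and closed 26 mm from the pivot; anticlockwise from above they are 21, 28, 38 and 14 mm wide.
- plate (a joint): Turn of the table plate, rad, growing anticlockwise seen from above, no stops; at 0 or any whole turn the 21 mm slot points straight out of the front of the press. It turns stiffly both ways (0.22 N m of friction, about 4 N at a stud) and stays where it is left.
- slot_mouth (a point): Middle of the open mouth of the 21 mm wide slot, at the rim (75 mm from the pivot), level with the plate's upper face. Its two corners are bevelled 3 mm to lead a shaft in; a shaft that catches on a corner is felt as a push back.
- slot_seat (a point): Point on the centre line of the 21 mm slot, level with the plate's upper face, 35 mm from the pivot: the axis of an 18 mm shaft lies here when it touches the closed end of the slot. When that slot points straight to the front this is under the middle of the ram.
- stud0 (a point): Centre of the top of a turning stud: an upright dark steel pin, 12 mm in diameter, standing 34 mm above the plate, 58 mm from the pivot, midway between the 21 and 28 mm slots. Four such studs are there to turn the plate by.
- stud1 (a point): Top of the turning stud between the 28 and 38 mm slots, as stud0.
- stud2 (a point): Top of the turning stud between the 38 and 14 mm slots, as stud0.
- stud3 (a point): Top of the turning stud between the 14 and 21 mm slots, as stud0.
- slim_shaft: The part to load, 0.3 to 0.55 kg: steel shaft 18 mm in diameter, with a grooved brass pulley (46 mm diameter, 20 mm thick) fast on it. Origin on the axis at the pulley's underside, z up. The shaft reaches 52 mm below the pulley (long end) and 42 mm above it (end to grip). Starts upright in one hole of the wooden block, pulley resting on it, origin 60 mm above the bench.
- slim_shaft_top (a point): Centre of the upper end of the slim shaft, 62 mm above its origin.
- thick_shaft: Bystander: a like part with a 26 mm shaft and a 56 mm pulley (20 mm thick), reaching 30 mm above the pulley, in the other hole of the block. Origin at the underside of its pulley.
- block: Fixed wooden holding block, 80 mm (x) by 190 mm (y) by 60 mm high, with two 33 mm holes right through it, 50 mm either side of its middle along its y axis. Origin in the middle of its underside.
- hammer: Bystander: hammer with a wooden handle, 260 mm long, lying on the bench.
- oil_can: Bystander: small steel oil can, 60 mm in diameter, 150 mm high with its spout, origin at the middle of its base.
Things that resemble listed ones, but are neither listed nor needed, are in the scene too. What is shaped like the slim_shaft but black is not meant.

How it is judged:
On the way:
1. the 21 mm slot points to the front of the press (its mouth within 12 mm of the centre line) and the plate is still, before the slim shaft is brought over the plate (x of slot_mouth in the frame of press below 0 m and y of slot_mouth in the frame of press between -0.012 and 0.012 m and velocity of joint plate between -0.1 and 0.1 rad/s and horizontal distance between slim_shaft and slot_seat above 0.06 m), for 0.2 s.
At the end, for the whole second after the job is handed in: The slim shaft stands upright (within 0.06 rad), long end down in the 21 mm slot, its axis within 4 mm of the point where it touches the slot's closed end and within 8 mm of the ram axis, the underside of its pulley within 3 mm of the plate's upper face, released and at rest (horizontal distance between slim_shaft and slot_seat below 0.004 m and horizontal distance between slim_shaft and ram below 0.008 m and z of slim_shaft in the frame of slot_seat between -0.003 and 0.003 m and angle between slim_shaft's own z axis and vertical below 0.06 rad and linear speed of slim_shaft below 0.02 m/s).
It fails at once if the thick shaft, the hammer or the oil can is moved by more than 25 mm (distance of any of thick_shaft, hammer, oil_can from where it was at the start of the episode above 0.025 m).
It also fails if it takes over 72 s, if anything falls off the work surface, if the arm or the gripper's body presses on something with over 40 N, if the wrist force passes 120 N, or if a joint passes its speed limit or range.

## Robot

A 7-joint arm with a two-finger parallel gripper is mounted at the origin on the work surface. World frame = base frame: x ahead of the robot, y to its left, z up, the work surface at z = 0. Lengths are in m, angles in rad, forces in N, time in s.
With the tool pointing down it reaches from about 0.4 to 0.875 m from the base axis. Payload 19.3 kg.
Tool frame: the origin (TCP) lies on the centre line of the jaws, within the pads' length; the fingertips stand 14 mm ahead of it and the grasp point (between the pads) lies 5 mm behind it; x points along the fingers, y is the direction in which the jaws open and shut, and the axes are right-handed (so a half turn about x gives the same grasp; the last joint's range is limited). The gripper opens to 85 mm and grips with 20 to 120 N. Pads are 22 mm wide; open, the fingers measure 114 mm over their backs; the gripper's body (76 mm by 85 mm) begins 54 mm behind the grasp point. The pads swing forward as they close: fully open they stand 13 mm farther back than shut.
Start: joints at [1.141, 0.521, -0.036, 1.599, 0.021, 1.021, -0.113], TCP at [0.22, -0.585, 0.245] pointing down, gripper open.
Joint ranges: [-2.91, 2.91], [-0.3, 2.13], [-1.5, 1.42], [0.17, 2.43], [-1.26, 4.41], [0.16, 1.93], [-2.52, 2.52]. Speed limits (rad/s): [1.89, 1.89, 2.39, 2.39, 3.01, 3.01, 3.01].

## Interface

Orientations are given as [roll, pitch, yaw] about the fixed x, y, z axes, in that order (R = Rz(yaw) Ry(pitch) Rx(roll)).
In Python, from workcell import monitor, optics, bot gives the robot as it stands.
- The arm moves only by the tool arm_command, never from a script. Its arguments are lists of equal length, an entry for each row: "delta_pos": the shift along the tool's x, y, z as a fraction of full scale, a list of three; "rotation": the turn, a rotation vector about the tool's x, y, z as a fraction of full scale, a list of three. In form: {"delta_pos": [[dx, dy, dz], ...], "rotation": [[wx, wy, wz], ...]}. A call has 1 to 10 rows; each row shifts and turns the pose as measured when the row begins, along the tool's axes as they then stand; what a row does not reach is not made up. Full scale, the value 1, is 30 mm for a shift and 6 degrees for a turn. A row lasts 1/10 s, in which the tool goes at most 50 mm and 8.59 degrees, less where a joint would pass 70% of its speed; a pose out of reach is approached as far as the arm can. A call with a number of a shift or a turn outside -1 to 1 is refused whole. A call with a gripper value outside its range is refused whole. "gripper" is the closure, from -1 (fully open) to 1 (shut), so that 0 is half open, set as the call begins (left out, the last holds). The fingers move at their own pace and stop on an object; "grip_force" is the grip in N (left out, the last holds). Time passes only in rows, so rows that do not move let the fingers close. It gives the time, the measured TCP pose, the force and the opening at its end, in the units of the state.
- monitor.observe(): the state, without advancing time (a new reading comes with each control period).
- optics.grab_frame(name): name is "scene" or "top"; returns the picture (384x512x3 uint8, red, green, blue); there is no depth.
- optics.camera_params(name): a dict with "fx", "fy", "cx", "cy" (pixels), "origin" and "rotation" of the camera in the world. Camera axes: x right, y down, z forward; pixel columns grow to the right and rows downward; lengths in m; the calibration is good to about 2 mm. A picture is of the moment at which its call begins. camera_params takes no time and is no camera call.
- bot.job_done(): hands the job in, once; it reports no verdict.
The state is a dict: "clock": time; "qpos": joint angles; "qd": joint speeds; "joint_efforts": joint torques, N m; "position": TCP position; "tool_rot": TCP orientation; "force": force on the tool from outside, world axes, zero at the start; "moment": the same for the moment, N m; "grip_width": finger opening in m.
Only numpy, scipy, OpenCV 4.12 (cv2) and the standard library are available. Lean on these libraries where they do the work, as an engineer would, in place of code of your own. Each camera call takes 0.05 s, during which the arm holds its last target. There are 200 camera calls.

## Working session

There is one attempt and no reset: what is moved stays moved. The work goes in short steps, Python scripts to look and compute and a tool call to move; the robot and the scene stay as the last step left them, time stands still between calls to the robot, and variables do not carry over. Pictures are saved under pics/ and viewed, about 8 in all and at most 12, crops included, and the job is handed in when it is done.

Besides the shell and the picture viewer there is one more tool, called after ">>>" by a JSON object that holds its "op" and its "data". arm_command: Moves the arm, as the interface text tells. Its arguments: {"type":"object","properties":{"delta_pos":{"type":"array","items":{"type":"array","items":{"type":"number"}}},"rotation":{"type":"array","items":{"type":"array","items":{"type":"number"}}},"gripper":{"type":"number"},"grip_force":{"type":"number"}},"required":["delta_pos","rotation"]}

```bash
mkdir -p pics; ls; python3 - <<'E'
from workcell import monitor, optics, bot
import cv2
for n in ("scene","top"):
    im=optics.grab_frame(n); cv2.imwrite(f"pics/{n}0.png",cv2.resize(im[:,:,::-1],(800,600),interpolation=cv2.INTER_CUBIC))
    cv2.imwrite(f"pics/{n}_raw0.png",im[:,:,::-1])
    print(optics.camera_params(n))
print(monitor.observe())
E
```

```text
pics
{'fx': 451.5339940867963, 'fy': 451.5339940867963, 'cx': 258.69235406022034, 'cy': 183.53938298248806, 'origin': array([ 1.35382987, -0.37497493,  0.82387658]), 'rotation': array([-2.29504444,  0.00573309,  1.21213925])}
{'fx': 367.561324694212, 'fy': 367.561324694212, 'cx': 254.22958926066804, 'cy': 189.91909077990167, 'origin': array([ 0.43872544, -0.09330399,  1.00732185]), 'rotation': array([-2.92130909, -0.00491353, -1.66132917])}
{'clock': 0.1, 'qpos': array([ 1.14079609,  0.5219244 , -0.03634143,  1.59990191,  0.02120256,
        1.02107478, -0.11280627]), 'qd': array([ 0.0004085 , -0.00369678, -0.00040251, -0.00120671,  0.00022691,
        0.00165377, -0.00064387]), 'joint_efforts': array([ 6.09753071e-03, -9.28488994e+01,  1.98519856e+00, -3.70536375e+01,
        1.82561675e-02,  5.23694107e-03, -3.97316603e-05]), 'position': array([ 0.2199442 , -0.58474966,  0.2448194 ]), 'tool_rot': array([-1.50870102,  1.56987287,  1.9926872 ]), 'force': array([-0.12584798,  0.18927973, -0.41999247]), 'moment': array([0.05213942, 0.01415967, 0.03539972]), 'grip_width': 0.08565513574247485}
```

View pics/scene0.png

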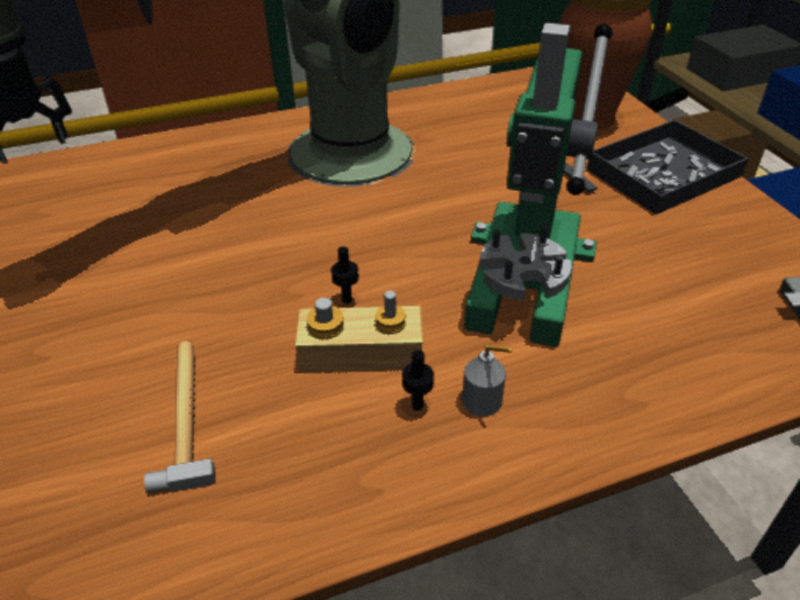

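View pics/top0.png

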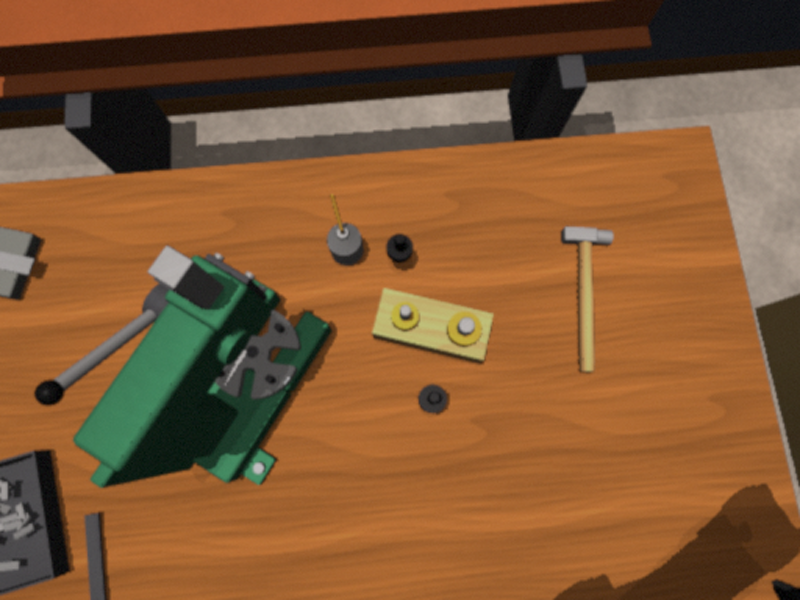

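Possible confusions (800x600 pixels, scene / top): slim brass (390,305) / (405,315); thick brass (323,312) / (465,326); black lookalikes (345,270) and (417,380) / (433,398) and (400,248). By the description I choose the thinner of the two brass parts in the block. Next, close crops.

```bash
python3 - <<'E'
import cv2, numpy as np
s=cv2.imread("pics/scene_raw0.png"); t=cv2.imread("pics/top_raw0.png")
def crop(im,x0,y0,w,h,k,step=10):
    c=cv2.resize(im[y0:y0+h,x0:x0+w],None,fx=k,fy=k,interpolation=cv2.INTER_CUBIC)
    c=cv2.convertScaleAbs(c,alpha=1.6,beta=10)
    for x in range((x0+9)//10*10,x0+w,step):
        cv2.line(c,((x-x0)*k,0),((x-x0)*k,8),(255,255,255),1); cv2.putText(c,str(x),((x-x0)*k+1,18),0,.33,(255,255,255),1)
    for y in range((y0+9)//10*10,y0+h,step):
        cv2.line(c,(0,(y-y0)*k),(8,(y-y0)*k),(255,255,255),1); cv2.putText(c,str(y),(9,(y-y0)*k+4),0,.33,(255,255,255),1)
    return c
cv2.imwrite("pics/c1.png",np.hstack([crop(s,295,120,80,100,5),crop(t,130,190,80,100,5)]))
cv2.imwrite("pics/c2.png",np.hstack([crop(s,185,180,90,60,4),crop(t,235,180,90,60,4)]))
E
```

```text
(no output)
```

View pics/c1.png

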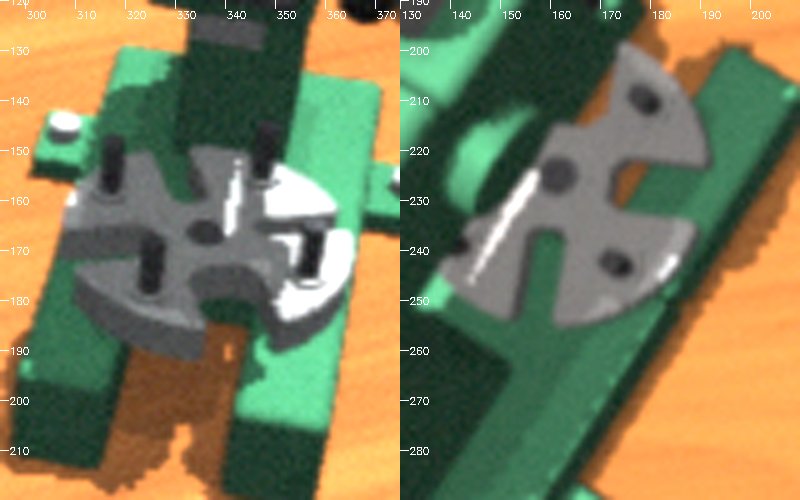

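View pics/c2.png

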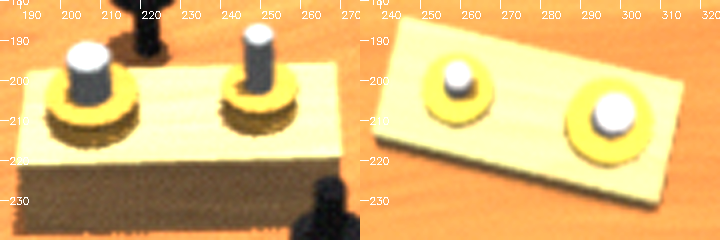

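The crops confirm the slim brass shaft: its top is at scene raw (248,189) and top raw (259,197). On the press, the pivot is at scene (334,166), the studs are at scene (315,148), (346,146), (325,168) and (356,165), and the base front corners are at scene (298,193), (316,198), (342,203) and (359,206). A fit comes next.

```bash
cat > h.py <<'E'
import numpy as np, cv2
from workcell import optics, monitor
from scipy.spatial.transform import Rotation as R
from scipy.optimize import least_squares
P={n:optics.camera_params(n) for n in ("scene","top")}
def rot(p): return R.from_euler("xyz",p["rotation"]).as_matrix()
def proj(n,X):
    p=P[n]; c=(np.atleast_2d(X)-p["origin"])@rot(p)
    return np.c_[p["fx"]*c[:,0]/c[:,2]+p["cx"],p["fy"]*c[:,1]/c[:,2]+p["cy"]]
def back(n,u,v,z):
    p=P[n]; d=rot(p)@[(u-p["cx"])/p["fx"],(v-p["cy"])/p["fy"],1]
    return p["origin"]+d*(z-p["origin"][2])/d[2]
def press(q,X):
    X=np.atleast_2d(X); c,s=np.cos(q[2]),np.sin(q[2])
    return np.c_[q[0]+c*X[:,0]-s*X[:,1],q[1]+s*X[:,0]+c*X[:,1],X[:,2]]
E
python3 - <<'E'
from h import *
np.set_printoptions(precision=4,suppress=True)
for n,u,v,z in [("scene",248,189,.122),("top",259.5,197,.122),("scene",204.5,191,.11),("top",297,208,.11),
  ("scene",334,166,.084),("top",161,225,.084),("top",179,209.5,.118),("top",173,242.5,.118)]: print(n,u,v,back(n,u,v,z))
f=lambda a:[ (-.07,.078,.062),(-.07,.03,.062),(-.07,-.03,.062),(-.07,-.078,.062)]
S=[(298,193),(316,198),(342,203),(359,206)]
studs_s=[(325,168),(356,165),(346,146),(315,148)]   # anticlockwise from front-left
def res(q):
    r=(proj("scene",press(q,f(0)))-S).ravel()
    piv=[(.035,0,.084)]
    st=[(.035+.058*np.cos(q[3]+k*np.pi/2),.058*np.sin(q[3]+k*np.pi/2),.118) for k in range(4)]
    X=press(q,st)
    return np.r_[r,(proj("scene",press(q,piv))-(334,166)).ravel(),(proj("top",press(q,piv))-(161,225)).ravel(),
      (proj("scene",X)-studs_s).ravel(),(proj("top",X[[0,1]])-[(173,242.5),(179,209.5)][::1]).ravel()]
best=None
b=back("top",161,225,.084)
for order in (0,1):
  for y0 in np.arange(0,6.3,.5):
   for s0 in np.arange(0,6.3,.7):
    r=least_squares(res,[b[0],b[1],y0,s0],loss="soft_l1")
    if best is None or r.cost<best.cost: best=r
print(best.x,best.cost); print(res(best.x).reshape(-1,2))
q=best.x
# slot corners backprojected to press frame polar about pivot
piv=press(q,[(.035,0,.084)])[0]
for n,u,v in [("scene",334.5,184),("scene",349,182),("top",190.5,223),("top",188.5,233.5),("top",153,254),("top",161.5,255)]:
    d=back(n,u,v,.084)-piv; print(n,u,v,np.hypot(*d[:2]),np.degrees(np.arctan2(d[1],d[0])-q[2])%360)
E
```

```text
scene 248 189 [ 0.6185 -0.13    0.122 ]
top 259.5 197 [ 0.6168 -0.1268  0.122 ]
scene 204.5 191 [ 0.5761 -0.2235  0.11  ]
top 297 208 [ 0.5833 -0.2172  0.11  ]
scene 334 166 [0.5746 0.1203 0.084 ]
top 161 225 [0.5751 0.1254 0.084 ]
top 179 209.5 [0.6042 0.0722 0.118 ]
top 173 242.5 [0.5253 0.0902 0.118 ]
[0.6037 0.1011 8.8223 2.7666] 81.89780210519334
[[ -1.2567   1.3059]
 [ -0.0062  -0.5667]
 [ -1.5068  -1.5867]
 [  1.4509  -1.3444]
 [  0.2737   0.0117]
 [  1.7722  -0.0938]
 [ -0.5714  -0.4654]
 [  0.5088  -1.1024]
 [  0.2691  -1.5972]
 [  0.7664  -0.3136]
 [  5.6592 -34.2347]
 [-33.4811  -4.6072]]
scene 334.5 184 0.07046446473436814 187.27730978823342
scene 349 182 0.06896553414351317 218.48053043722058
top 190.5 223 0.06973181829525034 123.33215302296617
top 188.5 233.5 0.06901099255959359 101.12325314401562
top 153 254 0.0750189663944464 13.689160938466102
top 161.5 255 0.07468031063643352 30.03152145931574
```

```bash
cat >> h.py <<'E'
F=[(-.07,.078,.062),(-.07,.03,.062),(-.07,-.03,.062),(-.07,-.078,.062)]
E
python3 - <<'E'
from h import *
np.set_printoptions(precision=4,suppress=True)
S=[(298,193),(316,198),(342,203),(359,206)]
studs_s=[(325,168),(356,165),(346,146),(315,148)]
def res(q):
    st=press(q,[(.035+.058*np.cos(q[3]+k*np.pi/2),.058*np.sin(q[3]+k*np.pi/2),.118) for k in range(4)])
    piv=press(q,[(.035,0,.084)])
    return np.r_[(proj("scene",press(q,F))-S).ravel(),(proj("scene",piv)-(334,166)).ravel(),(proj("top",piv)-(161,225)).ravel(),
      (proj("scene",st)-studs_s).ravel(),(proj("top",st[[0,3]])-[(179,209.5),(173,242.5)]).ravel()]
r=least_squares(res,[.6,.1,2.54,2.77],loss="soft_l1"); q=r.x
print(q,r.cost,np.degrees(q[2:])); print(res(q).reshape(-1,2))
piv=press(q,[(.035,0,.084)])[0]
for n,u,v in [("scene",334.5,184),("scene",349,182),("top",190.5,223),("top",188.5,233.5),("top",153,254),("top",161.5,255)]:
    d=back(n,u,v,.084)-piv; print(n,u,v,np.hypot(*d[:2]),np.degrees(np.arctan2(d[1],d[0])-q[2])%360)
k=1/1.5625
def local(X): c,s=np.cos(q[2]),np.sin(q[2]); d=X[:2]-q[:2]; return np.array([c*d[0]+s*d[1],-s*d[0]+c*d[1]])
for nm,n,u,v,z in [("can base","scene",483*k,403*k,0.),("can top","top",345*k,240*k,.09),("can top s","scene",487*k,363*k,.1),
   ("spout","scene",510*k,350*k,.15),("spout","top",334*k,196*k,.15),("black","top",400*k,243*k,.114),("slim","top",259.5,197,.122),("thick","top",297,208,.11)]:
    X=back(n,u,v,z); print(nm,X,"press:",local(X))
print(monitor.observe()["position"], local(np.array([.6,0])))
E
```

```text
[0.6043 0.101  2.536  2.7474] 8.363015439330617 [145.3002 157.417 ]
[[-1.2667  1.3871]
 [-0.0218 -0.4431]
 [-1.5238 -1.408 ]
 [ 1.4374 -1.1203]
 [ 0.3886  0.1623]
 [ 1.7671 -0.3518]
 [-0.9141 -0.5016]
 [ 0.3984 -0.6788]
 [ 0.8304 -1.284 ]
 [ 1.1295 -0.4151]
 [-0.0381 -1.0898]
 [ 0.2206 -0.6365]]
scene 334.5 184 0.06987914967620602 187.22139627926694
scene 349 182 0.06831446246977073 218.7088855010955
top 190.5 223 0.06973753595631016 122.97663155879641
top 188.5 233.5 0.06926309512697802 100.80499063795287
top 153 254 0.07563386300820181 14.038860958153027
top 161.5 255 0.07533257720022206 30.2435449531002
can base [ 0.7657 -0.0346  0.    ] press: [-0.2099  0.0197]
can top [ 0.7476 -0.0381  0.09  ] press: [-0.197   0.0328]
can top s [ 0.7754 -0.0407  0.1   ] press: [-0.2213  0.0191]
spout [ 0.8054 -0.0258  0.15  ] press: [-0.2375 -0.0102]
spout [ 0.8021 -0.0295  0.15  ] press: [-0.2369 -0.0053]
black [ 0.7265 -0.1284  0.114 ] press: [-0.231   0.1191]
slim [ 0.6168 -0.1268  0.122 ] press: [-0.14    0.1802]
thick [ 0.5833 -0.2172  0.11  ] press: [-0.1639  0.2736]
[ 0.2199 -0.5847  0.2448] [-0.054   0.0855]
```

```bash
cat >> h.py <<'E'
Q=np.array([.6043,.101,2.536])
def tgtR(lean=40,sgn=1,az=0):
    a=np.radians(lean); s,c=np.sin(a),np.cos(a)
    M=np.array([[s,0,-c],[0,sgn,0]]); M=np.vstack([M,np.cross(M[0],M[1])]).T
    return R.from_euler("z",Q[2]+np.radians(az)).as_matrix()@M
def cur():
    o=monitor.observe(); return o,np.array(o["position"]),R.from_euler("xyz",o["tool_rot"]).as_matrix()
def go(X,Rt,label=""):
    "rotation in 6deg units (body rotvec), then shift in 30mm units in target axes"
    o,p,M=cur(); rv=R.from_matrix(M.T@Rt).as_rotvec(degrees=True)/6; d=Rt.T@(np.asarray(X)-p)/.03
    print(label,"rot",rv.round(2),"shift",d.round(2),"| world d mm",((np.asarray(X)-p)*1e3).round(1)); return rv,d
def stud(ang,r=.058,z=.118): a=np.radians(ang); return press(Q,[(.035+r*np.cos(a),r*np.sin(a),z)])[0]
E
python3 - <<'E'
from h import *
np.set_printoptions(precision=3,suppress=True)
o,p,M=cur(); print(M, o["qpos"])
S=stud(157.4,z=.084+.025); print(S)
for s in (1,-1):
    T=tgtR(40,s); print(T); go(S-.09*T[:,0],T,s)
E
```

```text
[[-0.     0.352 -0.936]
 [ 0.001 -0.936 -0.352]
 [-1.    -0.001  0.   ]] [ 1.141  0.522 -0.036  1.6    0.021  1.021 -0.113]
[0.607 0.072 0.109]
[[-0.528 -0.569 -0.63 ]
 [ 0.366 -0.822  0.436]
 [-0.766  0.     0.643]]
1 rot [ 8.83 -6.13 -3.21] shift [  1.66 -25.34  -1.48] | world d mm [434.5 623.9 -66.9]
[[-0.528  0.569  0.63 ]
 [ 0.366  0.822 -0.436]
 [-0.766  0.    -0.643]]
-1 rot [-19.78   3.76  -7.19] shift [ 1.66 25.34  1.48] | world d mm [434.5 623.9 -66.9]
```

>>> {"op": "arm_command", "data": {"delta_pos": [[-0.3,0,0],[-0.3,0,0],[-0.3,0,0],[-0.3,0,0],[-0.3,0,0],[-0.3,0,0],[-0.3,0,0],[-0.3,0,0],[0,0,0],[0,0,0]], "rotation": [[0.88,-0.61,-0.32],[0.88,-0.61,-0.32],[0.88,-0.61,-0.32],[0.88,-0.61,-0.32],[0.88,-0.61,-0.32],[0.88,-0.61,-0.32],[0.88,-0.61,-0.32],[0.88,-0.61,-0.32],[0.88,-0.61,-0.32],[0.88,-0.61,-0.32]], "gripper": -0.1}}

```text
clock: 1.1
position: [0.2349, -0.5893, 0.3135]
tool_rot: [-0.006, 0.868, 2.529]
force: [-1.1, -0.3, -2.1]
grip_width: 0.0468
```

```bash
cat > n.py <<'E'
from h import *
np.set_printoptions(precision=3,suppress=True)
E
cat > st.py <<'E'
from n import *
import sys
o,p,M=cur(); print("t",o["clock"],"q",o["qpos"],"F",o["force"],"w",o["grip_width"],"p",p)
if len(sys.argv)>1: # ang, back-off mm, height above plate mm
    a,b,h=map(float,sys.argv[1:4]); T=tgtR(40,1); go(stud(a,z=.084+h/1e3)-b/1e3*T[:,0],T)
E
python3 st.py 157.4 90 25
```

```text
t 1.1 q [ 0.789  0.911  0.467  0.987  0.006  1.911 -0.973] F [-1.145 -0.316 -2.058] w 0.04675968594083633 p [ 0.235 -0.589  0.313]
 rot [0.   0.05 0.04] shift [  3.74 -25.18  -2.58] | world d mm [ 419.5  628.5 -135.5]
```

>>> {"op": "arm_command", "data": {"delta_pos": [[0,-1,0],[0,-1,0],[0,-1,0],[0,-1,0],[0,-1,0],[0,-1,0],[0,-1,0],[0,-1,0]], "rotation": [[0,0,0],[0,0,0],[0,0,0],[0,0,0],[0,0,0],[0,0,0],[0,0,0],[0,0,0]]}}

```text
clock: 1.9
position: [0.3738, -0.3879, 0.3062]
tool_rot: [0.003, 0.851, 2.525]
force: [0.5, -0.1, 0.1]
grip_width: 0.047
```

```bash
python3 st.py 157.4 90 25
```

```text
t 1.9 q [ 0.445  0.779  0.434  1.267 -0.135  1.859 -1.305] F [ 0.525 -0.127  0.068] w 0.04697014470203273 p [ 0.374 -0.388  0.306]
 rot [-0.11  0.21  0.07] shift [  3.54 -17.03  -2.43] | world d mm [ 280.6  427.1 -128.2]
```

>>> {"op": "arm_command", "data": {"delta_pos": [[0,-1,0],[0,-1,0],[0,-1,0],[0,-1,0],[0,-1,0],[0,-1,0],[0,-1,0],[0,-1,0],[0,-1,0],[0,-1,0]], "rotation": [[0,0,0],[0,0,0],[0,0,0],[0,0,0],[0,0,0],[0,0,0],[0,0,0],[0,0,0],[0,0,0],[0,0,0]]}}

```text
clock: 2.9
position: [0.5536, -0.1309, 0.3029]
tool_rot: [0.004, 0.844, 2.527]
force: [0.6, 0.2, -0.4]
grip_width: 0.0471
```

```bash
python3 st.py 157.4 90 25
```

```text
t 2.9 q [ 0.087  0.81   0.341  1.185 -0.395  1.903 -1.759] F [ 0.55   0.192 -0.37 ] w 0.0470827273313772 p [ 0.554 -0.131  0.303]
 rot [-0.1   0.27  0.06] shift [ 3.49 -6.58 -2.32] | world d mm [ 100.9  170.1 -124.9]
```

>>> {"op": "arm_command", "data": {"delta_pos": [[0.2,-0.9,-0.3],[0.2,-0.9,-0.3],[0.2,-0.9,-0.3],[0.2,-0.9,-0.3],[0.3,-0.9,-0.3],[0.3,-0.9,-0.3],[0.3,-0.9,-0.3],[0.3,-0.2,-0.2],[0,0,0]], "rotation": [[0,0.1,0],[0,0.1,0],[0,0.1,0],[0,0,0],[0,0,0],[0,0,0],[0,0,0],[0,0,0],[0,0,0]], "gripper": 0.25}}

```text
clock: 3.8
position: [0.6822, 0.0315, 0.2043]
tool_rot: [0.005, 0.871, 2.533]
force: [-1.2, -0.7, -0.3]
grip_width: 0.032
```

```bash
python3 st.py 157.4 90 25; cat > look.py <<'E'
from n import *
import sys
def look(name,out,x0,y0,w,h,k):
    im=optics.grab_frame(name)[:,:,::-1]; c=cv2.resize(im[y0:y0+h,x0:x0+w],None,fx=k,fy=k,interpolation=cv2.INTER_CUBIC)
    c=cv2.convertScaleAbs(c,alpha=1.6,beta=10)
    for x in range((x0+9)//10*10,x0+w,10): cv2.line(c,((x-x0)*k,0),((x-x0)*k,8),(255,255,255),1); cv2.putText(c,str(x),((x-x0)*k+1,18),0,.33,(255,255,255),1)
    for y in range((y0+9)//10*10,y0+h,10): cv2.line(c,(0,(y-y0)*k),(8,(y-y0)*k),(255,255,255),1); cv2.putText(c,str(y),(9,(y-y0)*k+4),0,.33,(255,255,255),1)
    return c
E
python3 - <<'E'
from look import *
o,p,M=cur(); print(proj("scene",p),proj("scene",p+.014*M[:,0]))
cv2.imwrite("pics/l1.png",np.hstack([look("scene",0,285,90,80,120,5),look("top",0,130,180,80,120,5)]))
E
```

```text
t 3.8 q [-0.077  1.054  0.281  0.901 -0.557  1.851 -2.016] F [-1.206 -0.708 -0.26 ] w 0.03197845138579925 p [0.682 0.031 0.204]
 rot [-0.07  0.02  0.02] shift [1.26 0.32 0.13] | world d mm [-27.7   7.7 -26.4]
[[326.511 161.683]] [[326.622 162.984]]
```

View pics/l1.png

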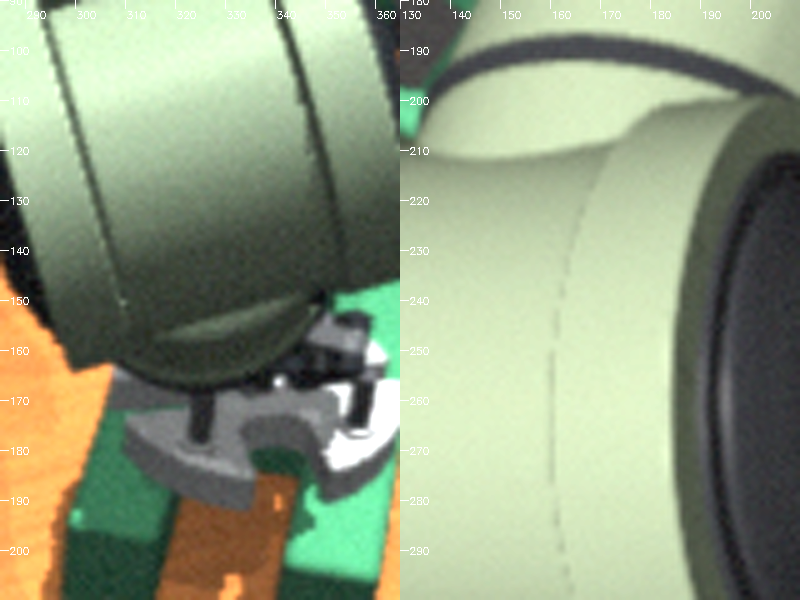

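The wrist hides the plate in both views, so I go in by measurement and watch the force. Jaw opening 32 mm gives ±10 mm tolerance.

>>> {"op": "arm_command", "data": {"delta_pos": [[0.5,0.32,0.13],[0.5,0,0],[0.5,0,0],[0.5,0,0],[0.5,0,0],[0.5,0,0],[0,0,0]], "rotation": [[0,0,0],[0,0,0],[0,0,0],[0,0,0],[0,0,0],[0,0,0],[0,0,0]]}}

```text
clock: 4.6
position: [0.625, 0.049, 0.1451]
tool_rot: [0.002, 0.882, 2.52]
force: [-0.3, 0.2, -0.4]
grip_width: 0.0321
```

```bash
python3 st.py 157.4 0 25
```

```text
t 4.6 q [-0.123  0.992  0.273  1.195 -0.548  1.628 -1.937] F [-0.31   0.151 -0.394] w 0.032091036938403615 p [0.625 0.049 0.145]
 rot [-0.13 -0.09  0.1 ] shift [ 1.52 -0.29 -0.06] | world d mm [-18.2  23.1 -36.1]
```

>>> {"op": "arm_command", "data": {"delta_pos": [[0.4,-0.29,-0.06],[0.4,0,0],[0.4,0,0],[0.3,0,0],[0,0,0]], "rotation": [[0,0,0.1],[0,0,0],[0,0,0],[0,0,0],[0,0,0]]}}

```text
clock: 5.1
position: [0.6075, 0.0716, 0.1086]
tool_rot: [0.014, 0.884, 2.535]
force: [0.2, -0.3, 0.4]
grip_width: 0.0323
```

>>> {"op": "arm_command", "data": {"delta_pos": [[0,0,0],[0,0,0],[0,0,0],[0,0,0]], "rotation": [[0,0,0],[0,0,0],[0,0,0],[0,0,0]], "gripper": 0.9, "grip_force": 20}}

```text
clock: 5.5
position: [0.6077, 0.0724, 0.1088]
tool_rot: [0.012, 0.884, 2.533]
force: [-2.9, 3.5, -3.0]
grip_width: 0.011
```

```bash
python3 st.py 157.4 0 25
```

```text
t 5.5 q [-0.157  1.005  0.261  1.27  -0.559  1.54  -1.928] F [-2.929  3.473 -3.029] w 0.011021590026262077 p [0.608 0.072 0.109]
 rot [-0.13 -0.1   0.02] shift [0.01 0.02 0.02] | world d mm [-0.8 -0.3  0.2]
```

The jaws stopped at 11 mm on a target of about 4 mm, so the stud is held. Next I turn the plate along the arc.

```bash
cat > arc.py <<'E'
from n import *
import sys
a0,a1,n=float(sys.argv[1]),float(sys.argv[2]),int(sys.argv[3])
o,p,M=cur(); A=[stud(a) for a in np.linspace(a0,a1,n+1)]
print((np.diff(A,axis=0)@M/.03).round(2).tolist())
E
python3 arc.py 157.4 217.4 10
```

```text
[[-0.04, -0.19, -0.05], [-0.03, -0.2, -0.03], [-0.02, -0.2, -0.02], [-0.0, -0.2, -0.0], [0.01, -0.2, 0.01], [0.02, -0.2, 0.03], [0.04, -0.19, 0.05], [0.05, -0.19, 0.06], [0.06, -0.18, 0.08], [0.07, -0.17, 0.09]]
```

>>> {"op": "arm_command", "data": {"delta_pos": [[-0.04,-0.19,-0.05],[-0.03,-0.2,-0.03],[-0.02,-0.2,-0.02],[0,-0.2,0],[0.01,-0.2,0.01],[0.02,-0.2,0.03],[0,0,0]], "rotation": [[0,0,0],[0,0,0],[0,0,0],[0,0,0],[0,0,0],[0,0,0],[0,0,0]]}}

```text
clock: 6.2
position: [0.6311, 0.09, 0.1088]
tool_rot: [0.033, 0.89, 2.546]
force: [-4.0, 6.6, -2.8]
grip_width: 0.0109
```

```bash
cat >> arc.py <<'E'
E
cat > ang.py <<'E'
from n import *
o,p,M=cur(); d=p-press(Q,[(.035,0,.084)])[0]; c,s=np.cos(Q[2]),np.sin(Q[2])
x,y=c*d[0]+s*d[1],-s*d[0]+c*d[1]; print("press-frame r %.4f ang %.1f h %.4f"%(np.hypot(x,y),np.degrees(np.arctan2(y,x))%360,d[2]),"xy from pivot",x,y,"F",o["force"],"w",o["grip_width"],"t",o["clock"])
E
python3 ang.py
```

```text
press-frame r 0.0636 ang 185.6 h 0.0248 xy from pivot -0.06331298467914959 -0.006208199991993686 F [-4.023  6.62  -2.847] w 0.01089396799282479 t 6.2
```

```bash
sed -i 's/^o,p,M=cur(); A=.*/o,p,M=cur(); A=[p]+[stud(a,z=.109) for a in np.linspace(a0,a1,n+1)][1:]/' arc.py; python3 arc.py 186 226 7; python3 st.py 186 0 25
```

```text
[[0.13, -0.18, 0.18], [0.03, -0.19, 0.04], [0.04, -0.18, 0.06], [0.05, -0.17, 0.07], [0.06, -0.16, 0.08], [0.07, -0.15, 0.09], [0.08, -0.14, 0.11]]
t 6.2 q [-0.176  1.039  0.263  1.185 -0.568  1.576 -1.981] F [-4.023  6.62  -2.847] w 0.01089396799282479 p [0.631 0.09  0.109]
 rot [-0.24 -0.17 -0.06] shift [0.12 0.   0.15] | world d mm [-4.7  3.1  0.2]
```

>>> {"op": "arm_command", "data": {"delta_pos": [[0.13,-0.18,0.18],[0.05,-0.19,0.06],[0.05,-0.2,0.07],[0.06,-0.19,0.08],[0.07,-0.18,0.09],[0.08,-0.16,0.1],[0,0,0]], "rotation": [[-0.2,-0.1,0],[0,0,0],[0,0,0],[0,0,0],[0,0,0],[0,0,0],[0,0,0]]}}

```text
clock: 6.9
position: [0.6364, 0.1174, 0.1096]
tool_rot: [0.023, 0.898, 2.549]
force: [-4.2, 4.7, -4.0]
grip_width: 0.0111
```

```bash
python3 ang.py; python3 arc.py 214 232 3
```

```text
press-frame r 0.0610 ang 211.4 h 0.0256 xy from pivot -0.05204585328060735 -0.031768841144527736 F [-4.19   4.731 -3.984] w 0.011124666578963802 t 6.9
[[0.17, -0.18, 0.19], [0.08, -0.15, 0.11], [0.09, -0.13, 0.12]]
```

>>> {"op": "arm_command", "data": {"delta_pos": [[0.17,-0.18,0.19],[0.09,-0.16,0.11],[0.1,-0.16,0.12],[0,0,0]], "rotation": [[-0.1,-0.1,-0.1],[0,0,0],[0,0,0],[0,0,0]]}}

```text
clock: 7.3
position: [0.6354, 0.1333, 0.1095]
tool_rot: [-0.003, 0.899, 2.523]
force: [0.3, 3.5, -1.8]
grip_width: 0.0111
```

>>> {"op": "arm_command", "data": {"delta_pos": [[0,0,0],[0,0,0],[0,0,0]], "rotation": [[0,0,0],[0,0,0],[0,0,0]], "gripper": 0.25}}

```text
clock: 7.6
position: [0.6354, 0.133, 0.1098]
tool_rot: [-0.005, 0.898, 2.522]
force: [0.5, 0.2, -0.4]
grip_width: 0.0321
```

```bash
python3 ang.py; python3 st.py 140 90 25
```

```text
press-frame r 0.0611 ang 226.1 h 0.0258 xy from pivot -0.042314366791661055 -0.04402714176956972 F [ 0.451  0.153 -0.423] w 0.0321309475936433 t 7.6
t 7.6 q [-0.218  1.034  0.246  1.184 -0.596  1.549 -2.012] F [ 0.451  0.153 -0.423] w 0.0321309475936433 p [0.635 0.133 0.11 ]
 rot [-0.06 -0.24  0.08] shift [-3.03  2.71 -0.07] | world d mm [   3.  -101.    68.2]
```

>>> {"op": "arm_command", "data": {"delta_pos": [[-0.5,0,0],[-0.8,0,0],[-0.8,0,0],[-0.8,0.4,0],[0,0.9,0],[0,0.9,0],[0,0.5,0],[0,0,0]], "rotation": [[0,0,0],[0,0,0],[0,0,0],[0,0,0],[0,0,0],[0,0,0],[0,0,0],[0,0,0]]}}

```text
clock: 8.4
position: [0.6325, 0.0345, 0.1804]
tool_rot: [-0.007, 0.897, 2.526]
force: [0.5, 0.4, -0.1]
grip_width: 0.0321
```

```bash
python3 st.py 139.5 0 25; python3 ang.py
```

```text
t 8.4 q [-0.11   0.962  0.282  1.156 -0.529  1.683 -1.937] F [ 0.516  0.398 -0.107] w 0.03207470483499848 p [0.633 0.035 0.18 ]
 rot [-0.01 -0.23  0.06] shift [ 2.94 -0.03 -0.2 ] | world d mm [-42.2  30.3 -71.4]
press-frame r 0.1035 ang 158.1 h 0.0964 xy from pivot -0.09606879592141157 0.03858118312561064 F [ 0.516  0.398 -0.107] w 0.03207470483499848 t 8.4
```

>>> {"op": "arm_command", "data": {"delta_pos": [[0.5,-0.03,-0.2],[0.5,0,0],[0.5,0,0],[0.5,0,0],[0.4,0,0],[0.4,0,0],[0.14,0,0],[0,0,0]], "rotation": [[0,-0.2,0],[0,0,0],[0,0,0],[0,0,0],[0,0,0],[0,0,0],[0,0,0],[0,0,0]]}}

```text
clock: 9.2
position: [0.5894, 0.0731, 0.1013]
tool_rot: [-0.01, 0.869, 2.529]
force: [-0.3, 0.4, 0.2]
grip_width: 0.032
```

>>> {"op": "arm_command", "data": {"delta_pos": [[0,0,0],[0,0,0],[0,0,0],[0,0,0]], "rotation": [[0,0,0],[0,0,0],[0,0,0],[0,0,0]], "gripper": 0.9}}

```text
clock: 9.6
position: [0.5897, 0.068, 0.1017]
tool_rot: [-0.001, 0.872, 2.534]
force: [-3.2, 3.0, -6.7]
grip_width: 0.0112
```

```bash
python3 ang.py; python3 st.py 139.5 0 25; python3 arc.py 139.5 175 6
```

```text
press-frame r 0.0548 ang 139.7 h 0.0177 xy from pivot -0.0417668551636152 0.03543817245697614 F [-3.225  3.025 -6.714] w 0.01118140592274178 t 9.6
t 9.6 q [-0.151  0.993  0.253  1.325 -0.553  1.512 -1.892] F [-3.225  3.025 -6.714] w 0.01118140592274178 p [0.59  0.068 0.102]
 rot [-0.    0.01  0.01] shift [-0.24  0.07  0.1 ] | world d mm [ 0.7 -3.2  7.3]
[[-0.31, -0.08, 0.0], [-0.07, -0.17, -0.08], [-0.06, -0.18, -0.07], [-0.04, -0.19, -0.05], [-0.03, -0.19, -0.04], [-0.02, -0.2, -0.02]]
```

>>> {"op": "arm_command", "data": {"delta_pos": [[-0.2,-0.08,0],[-0.1,-0.17,-0.08],[-0.06,-0.18,-0.07],[-0.02,-0.19,-0.03],[0,-0.19,0],[0,-0.2,0],[0,0,0]], "rotation": [[0,0,0],[0,0,0],[0,0,0],[0,0,0],[0,0,0],[0,0,0],[0,0,0]]}}

```text
clock: 10.3
position: [0.6171, 0.0778, 0.1057]
tool_rot: [0.018, 0.877, 2.546]
force: [-4.3, 11.4, -6.4]
grip_width: 0.0109
```

```bash
python3 ang.py; python3 st.py 175 0 25; python3 arc.py 173 207 6
```

```text
press-frame r 0.0599 ang 168.7 h 0.0217 xy from pivot -0.05873392219403367 0.011754350896576424 F [-4.268 11.416 -6.426] w 0.010859949445269738 t 10.3
t 10.3 q [-0.159  1.028  0.257  1.227 -0.559  1.563 -1.942] F [-4.268 11.416 -6.426] w 0.010859949445269738 p [0.617 0.078 0.106]
 rot [-0.1  -0.04 -0.06] shift [-0.06 -0.22  0.1 ] | world d mm [3.  6.1 3.3]
[[-0.07, -0.35, 0.09], [0.0, -0.19, 0.01], [0.01, -0.19, 0.02], [0.03, -0.19, 0.03], [0.04, -0.18, 0.05], [0.05, -0.17, 0.06]]
```

>>> {"op": "arm_command", "data": {"delta_pos": [[-0.08,-0.25,0.09],[0,-0.2,0.01],[0.01,-0.2,0.02],[0.02,-0.2,0.03],[0.04,-0.2,0.05],[0.05,-0.19,0.06],[0,0,0]], "rotation": [[-0.1,0,0],[0,0,0],[0,0,0],[-0.1,0,0],[0,0,0],[0,0,0],[0,0,0]]}}

```text
clock: 11.0
position: [0.6345, 0.1023, 0.1084]
tool_rot: [0.014, 0.888, 2.555]
force: [-3.5, 4.8, -5.7]
grip_width: 0.0109
```

```bash
python3 ang.py; python3 st.py 205 0 25; python3 arc.py 202 225 4
```

```text
press-frame r 0.0619 ang 197.1 h 0.0244 xy from pivot -0.059107310714887 -0.018223563065795822 F [-3.511  4.771 -5.692] w 0.010915662499537848 t 11.0
t 11.0 q [-0.185  1.047  0.252  1.167 -0.568  1.582 -1.978] F [-3.511  4.771 -5.692] w 0.010915662499537848 p [0.634 0.102 0.108]
 rot [ 0.01 -0.14 -0.11] shift [ 0.13 -0.21  0.18] | world d mm [-1.8  8.9  0.6]
[[0.15, -0.29, 0.21], [0.06, -0.17, 0.08], [0.07, -0.16, 0.09], [0.08, -0.14, 0.1]]
```

>>> {"op": "arm_command", "data": {"delta_pos": [[0.13,-0.24,0.18],[0.07,-0.2,0.09],[0.08,-0.18,0.1],[0.08,-0.16,0.1],[0,0,0]], "rotation": [[0,-0.1,-0.1],[0,0,0],[0,0,0],[0,0,0],[0,0,0]]}}

```text
clock: 11.5
position: [0.6367, 0.1248, 0.109]
tool_rot: [0.004, 0.89, 2.534]
force: [-0.7, 3.1, -5.8]
grip_width: 0.0111
```

```bash
python3 ang.py; python3 st.py 225 0 25
```

```text
press-frame r 0.0613 ang 218.3 h 0.0250 xy from pivot -0.04809886330508625 -0.03801281387177637 F [-0.691  3.082 -5.783] w 0.011078373242060286 t 11.5
t 11.5 q [-0.207  1.044  0.246  1.168 -0.588  1.568 -2.007] F [-0.691  3.082 -5.783] w 0.011078373242060286 p [0.637 0.125 0.109]
 rot [-0.05 -0.16  0.01] shift [ 0.15 -0.1   0.18] | world d mm [-4.1  6.5 -0. ]
```

>>> {"op": "arm_command", "data": {"delta_pos": [[0.1,-0.12,0.13],[0,0,0]], "rotation": [[0,0,0],[0,0,0]]}}

```text
clock: 11.7
position: [0.6361, 0.1294, 0.1091]
tool_rot: [0.002, 0.893, 2.53]
force: [-4.2, 4.8, -6.1]
grip_width: 0.011
```

>>> {"op": "arm_command", "data": {"delta_pos": [[0,0,0],[0,0,0],[0,0,0]], "rotation": [[0,0,0],[0,0,0],[0,0,0]], "gripper": 0.25}}

```text
clock: 12.0
position: [0.6362, 0.1291, 0.11]
tool_rot: [0.0, 0.893, 2.529]
force: [1.2, -1.2, 1.0]
grip_width: 0.0319
```

```bash
python3 ang.py
```

```text
press-frame r 0.0612 ang 222.3 h 0.0260 xy from pivot -0.0452658417825706 -0.04123146006350477 F [ 1.193 -1.152  0.995] w 0.03189127029376798 t 12.0
```

>>> {"op": "arm_command", "data": {"delta_pos": [[-0.5,0,0],[-0.8,0,0],[-0.8,0,0],[-0.9,0,0],[-0.5,0.9,0],[0,1,0],[0,1,0],[0,1,0],[0,1,0],[0,1,0]], "rotation": [[0,0,0],[0,0,0],[0,0,0],[0,0,0],[0,0,0],[0,0,0],[0,0,0],[0,0,0],[0,0,0],[0,0,0]]}}

```text
clock: 13.0
position: [0.5872, -0.0571, 0.1959]
tool_rot: [-0.005, 0.89, 2.53]
force: [0.7, -0.3, -0.6]
grip_width: 0.0325
```

```bash
python3 - <<'E'
from look import *
o,p,M=cur(); print(o["clock"],p,o["qpos"],o["force"])
X=np.array([.6172,-.128,.06]); T=tgtR(40,1); go(np.array([.6172,-.128,.108])-.08*T[:,0],T)
cv2.imwrite("pics/l2.png",np.hstack([look("scene",0,285,120,80,100,5),look("top",0,130,190,80,100,5)]))
E
```

```text
13.0 [ 0.587 -0.057  0.196] [-0.011  0.901  0.307  1.255 -0.456  1.686 -1.806] [ 0.663 -0.333 -0.595]
 rot [ 0.   -0.17  0.04] shift [-1.81  1.37 -3.54] | world d mm [  72.2 -100.2  -26.6]
```

View pics/l2.png

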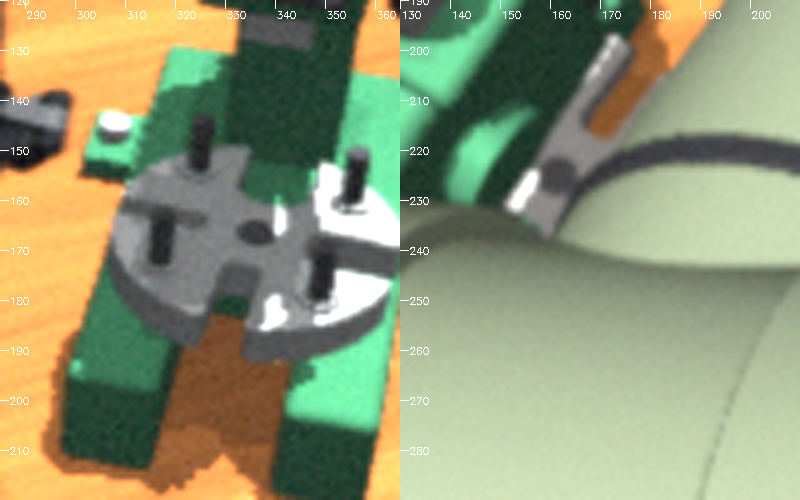

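The plate now has the 14 mm slot at left (310,163), the 28 mm at right and the 38 mm at the back. The 21 mm slot opens to the front, between corners (324,189) and (333,191). I'll fit the angle from the stud tops.

```bash
python3 - <<'E'
from n import *
S=[(314.7,162),(347.3,170),(354.3,150.5),(323.3,143.5)]  # first = front-left (stud3)
def f(a): return (proj("scene",[stud(np.degrees(a[0])+90*k) for k in range(4)])-S-a[1:3]).ravel()
r=least_squares(f,[2.36,0,0]); print(np.degrees(r.x[0]),r.x[1:],f(r.x).reshape(-1,2))
a0=np.degrees(r.x[0])+45
for a in (a0-2,a0,a0+2):
    m=lambda d,y:press(Q,[(.035+d*np.cos(np.radians(a))-y*np.sin(np.radians(a)),d*np.sin(np.radians(a))+y*np.cos(np.radians(a)),.084)])[0]
    print(a,[proj("scene",m(d,y)).round(1)[0].tolist() for d in (.075,.04) for y in (.0105,-.0105)], "mouth",m(.075,0))
E
```

```text
127.82237501151747 [ 0.946 -0.472] [[ 0.021  0.086]
 [-0.141 -0.41 ]
 [ 0.065  0.051]
 [ 0.055  0.273]]
170.82237501151747 [[329.9, 185.0], [321.7, 182.8], [333.9, 176.5], [325.9, 174.4]] mouth [0.63  0.069 0.084]
172.82237501151747 [[331.0, 185.2], [322.7, 183.2], [334.5, 176.5], [326.4, 174.6]] mouth [0.631 0.071 0.084]
174.82237501151747 [[332.1, 185.3], [323.7, 183.5], [335.1, 176.6], [326.9, 174.8]] mouth [0.633 0.073 0.084]
```

```bash
python3 - <<'E'
from n import *
S=[(317,162),(349.4,170),(356.2,150),(325.6,143.5)]
f=lambda a:(proj("scene",[stud(np.degrees(a[0])+90*k) for k in range(4)])-S-a[1:3]).ravel()
r=least_squares(f,[2.36,0,0]); print(np.degrees(r.x[0])+45,r.x[1:],f(r.x).reshape(-1,2))
for a in (176,178,180,182):
    m=lambda d,y:press(Q,[(.035+d*np.cos(np.radians(a))-y*np.sin(np.radians(a)),d*np.sin(np.radians(a))+y*np.cos(np.radians(a)),.084)])[0]
    print(a,[proj("scene",m(d,y)).round(1)[0].tolist() for d in (.075,.04) for y in (.0105,-.0105)])
E
```

```text
173.09991010929448 [-1.204 -0.347] [[-0.074  0.025]
 [ 0.007 -0.565]
 [ 0.255  0.366]
 [-0.188  0.174]]
176 [[332.7, 185.4], [324.3, 183.7], [335.4, 176.6], [327.2, 174.9]]
178 [[333.8, 185.5], [325.3, 184.0], [336.0, 176.6], [327.7, 175.1]]
180 [[334.9, 185.6], [326.4, 184.2], [336.6, 176.6], [328.3, 175.3]]
182 [[336.0, 185.7], [327.4, 184.5], [337.2, 176.6], [328.8, 175.5]]
```

```bash
cat > fit2.py <<'E'
from n import *
SF=[(299,193),(318,197),(342.3,202),(360.8,205.8)]; SP=(336.1,166.4)
s1=[(325,167.8),(356.6,165.2),(348.4,145.5),(317.6,147.6)]; s2=[(317,162.2),(349.4,170.2),(356.2,150.4),(325.6,144)]
def st(q,a): return press(q,[(.035+.058*np.cos(a+k*np.pi/2),.058*np.sin(a+k*np.pi/2),.118) for k in range(4)])
def res(v):
    q=v[:3]; A,B=st(q,v[3]),st(q,v[4]); piv=press(q,[(.035,0,.084)])
    return np.r_[(proj("scene",press(q,F))-SF).ravel(),(proj("scene",piv)-SP).ravel(),(proj("top",piv)-(161.6,225.2)).ravel(),
     (proj("top",A[[0,3]])-[(179,209.6),(173,242.6)]).ravel(),(proj("scene",A)-s1).ravel(),(proj("scene",B)-s2).ravel()]
if __name__=="__main__":
    r=least_squares(res,[.604,.101,2.536,2.75,2.3],loss="soft_l1"); print(r.x,r.cost,np.degrees(r.x[2:]),"slot",np.degrees(r.x[4])+45); print(res(r.x).reshape(-1,2))
    q=r.x; a=r.x[4]+np.pi/4
    for x in (a,np.pi):
        m=lambda d,y:press(q,[(.035+d*np.cos(x)-y*np.sin(x),d*np.sin(x)+y*np.cos(x),.084)])[0]
        print([proj("scene",m(d,y)).round(1)[0].tolist() for d in (.075,.04) for y in (.0105,-.0105)])
E
python3 fit2.py
```

```text
[0.606 0.103 2.538 2.707 2.232] 6.222434173867693 [145.425 155.125 127.911] slot 172.91066008030836
[[-1.063  1.61 ]
 [-0.791  0.755]
 [-0.562 -0.243]
 [ 0.921 -0.782]
 [-0.617 -0.094]
 [ 0.207 -1.072]
 [-0.526 -1.011]
 [-1.549 -0.736]
 [-0.534 -0.495]
 [ 0.52  -0.284]
 [ 0.26  -0.344]
 [ 0.067 -0.284]
 [-0.15  -0.388]
 [-0.042 -0.949]
 [ 0.188 -0.226]
 [-0.281 -0.544]]
[[332.3, 185.4], [324.0, 183.4], [335.7, 176.7], [327.6, 174.8]]
[[336.1, 185.8], [327.6, 184.4], [337.8, 176.7], [329.4, 175.5]]
```

```bash
python3 - <<'E'
from n import *
s=optics.grab_frame("scene")[:,:,::-1]; t=cv2.imread("pics/top_raw0.png"); cv2.imwrite("pics/scene_raw2.png",s)
v=[.606,.103,2.538]
def c(im,name,x0,y0,w,h,k,slot):
    o=cv2.resize(im[y0:y0+h,x0:x0+w],None,fx=k,fy=k,interpolation=cv2.INTER_CUBIC); o=cv2.convertScaleAbs(o,alpha=1.6,beta=10)
    def pl(X,col): 
        p=((proj(name,press(v,X))-[x0-.5,y0-.5])*k).astype(int); cv2.polylines(o,[p.reshape(-1,1,2)],False,col,1)
    pl([(.06,.078,.062)]+F[:2]+[(-.03,.03,.062)],(255,0,255)); pl([(-.03,-.03,.062)]+F[2:]+[(.1,-.078,.062)],(255,0,255))
    th=np.linspace(0,2*np.pi,60); pl(np.c_[.035+.075*np.cos(th),.075*np.sin(th),0*th+.084],(0,0,255))
    for a,col in slot:
        a=np.radians(a); e=lambda d,y:(.035+d*np.cos(a)-y*np.sin(a),d*np.sin(a)+y*np.cos(a),.084)
        pl([e(.075,.0105),e(.026,.0105),e(.026,-.0105),e(.075,-.0105)],col)
    return o
cv2.imwrite("pics/o1.png",np.hstack([c(s,"scene",295,140,68,100,6,[(173,(255,255,0)),(180,(0,255,255))]),c(t,"top",145,195,65,100,6,[(20,(255,255,0))])]))
E
```

```text
(no output)
```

View pics/o1.png

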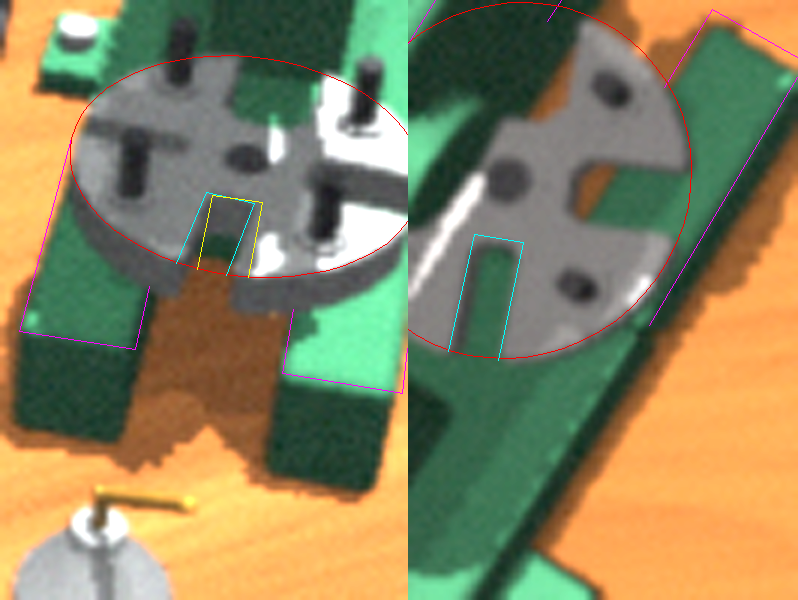

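The overlay shows the base outline within about 1.5 px and the yaw agreeing. The slot edges lie between the 173° and 180° outlines, at about 176.5°. The stud grip position gives 176.7°, so the mouth is about 4.5 mm off centre against the 12 mm allowed, which is good. Next I go to the slim shaft.

```bash
sed -i 's/^Q=.*/Q=np.array([.606,.103,2.538])/' h.py; python3 - <<'E'
from n import *
print("mouth img",back("scene",330,184,.084),"model",stud(176.6,.075,.084))
T=tgtR(40,1); g=np.array([.6177,-.1284,.104]); go(g-.09*T[:,0],T); go(g,T)
E
```

```text
mouth img [0.634 0.078 0.084] model [0.636 0.077 0.084]
 rot [-0.04 -0.17  0.06] shift [-2.03  1.36 -3.63] | world d mm [  77.8 -103.3  -23.3]
 rot [-0.04 -0.17  0.06] shift [ 0.97  1.36 -3.63] | world d mm [ 30.1 -70.5 -92.2]
```

>>> {"op": "arm_command", "data": {"delta_pos": [[-0.9,0,0],[-0.9,0,0],[-0.3,0.3,-0.6],[0,0.4,-0.8],[0,0.3,-0.8],[0,0.3,-0.8],[0,0,-0.5],[0,0,0]], "rotation": [[0,-0.1,0],[0,-0.1,0],[0,0,0],[0,0,0],[0,0,0],[0,0,0],[0,0,0],[0,0,0]], "gripper": -0.1}}

```text
clock: 13.95
position: [0.67, -0.1538, 0.1772]
tool_rot: [-0.014, 0.868, 2.529]
force: [-0.5, 0.4, -0.6]
grip_width: 0.0466
```

```bash
python3 - <<'E'
from n import *
o,p,M=cur(); print(p,o["clock"],o["qpos"],o["force"],o["grip_width"])
T=tgtR(40,1); g=np.array([.6177,-.1284,.104]); go(g-.09*T[:,0],T); go(g,T)
E
```

```text
[ 0.67  -0.154  0.177] 13.95 [ 0.171  1.136  0.227  0.778 -0.405  1.924 -1.834] [-0.541  0.444 -0.553] 0.046630969370154464
 rot [0.07 0.05 0.06] shift [ 0.1   0.29 -0.1 ] | world d mm [-4.7 -7.4 -4.3]
 rot [0.07 0.05 0.06] shift [ 3.1   0.29 -0.1 ] | world d mm [-52.3  25.4 -73.2]
```

>>> {"op": "arm_command", "data": {"delta_pos": [[0.5,0.29,-0.1],[0.5,0,0],[0.5,0,0],[0.5,0,0],[0.5,0,0],[0.3,0,0],[0,0,0]], "rotation": [[0,0,0],[0,0,0],[0,0,0],[0,0,0],[0,0,0],[0,0,0],[0,0,0]]}}

```text
clock: 14.65
position: [0.622, -0.1233, 0.1123]
tool_rot: [-0.023, 0.869, 2.528]
force: [-0.2, 0.6, -0.9]
grip_width: 0.0468
```

```bash
python3 - <<'E'
from look import *
o,p,M=cur(); print(p,o["clock"],o["qpos"],o["force"],o["grip_width"])
T=tgtR(40,1); g=np.array([.6177,-.1284,.104]); go(g,T)
cv2.imwrite("pics/p1.png",np.hstack([look("scene",0,200,150,80,90,5),look("top",0,230,170,80,90,5)]))
E
```

```text
[ 0.622 -0.123  0.112] 14.65 [ 0.129  1.083  0.215  1.069 -0.394  1.693 -1.771] [-0.242  0.603 -0.94 ] 0.04679190957677142
 rot [0.15 0.03 0.06] shift [ 0.22  0.22 -0.16] | world d mm [-4.3 -5.1 -8.3]
```

View pics/p1.png

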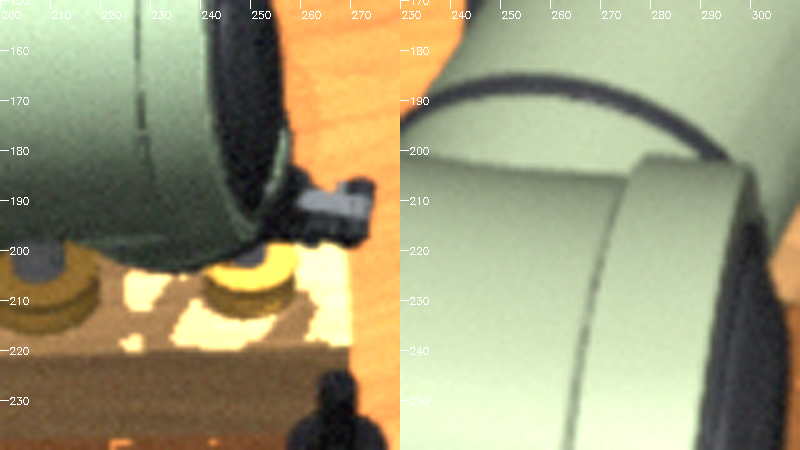

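The arm hides the jaws, but both brass parts sit undisturbed (slim pulley about (250,205), finger visible to its right at (265,192)). I move to the grasp.

>>> {"op": "arm_command", "data": {"delta_pos": [[0.22,0.22,-0.16],[0,0,0]], "rotation": [[0.15,0,0.06],[0,0,0]]}}

```text
clock: 14.95
position: [0.6191, -0.1301, 0.1049]
tool_rot: [0.001, 0.873, 2.537]
force: [0.0, 0.2, 0.1]
grip_width: 0.0473
```

>>> {"op": "arm_command", "data": {"delta_pos": [[0,0,0],[0,0,0],[0,0,0],[0,0,0],[0,0,0]], "rotation": [[0,0,0],[0,0,0],[0,0,0],[0,0,0],[0,0,0]], "gripper": 0.8, "grip_force": 60}}

```text
clock: 15.45
position: [0.6195, -0.1306, 0.1049]
tool_rot: [0.0, 0.873, 2.536]
force: [0.3, 0.1, -1.2]
grip_width: 0.0157
```

```bash
python3 - <<'E'
from n import *
o,p,M=cur(); print(p,o["clock"],o["qpos"],o["force"],o["grip_width"])
T=tgtR(40,1); g=np.array([.6177,-.1284,.104]); go(g,T); print("up 100 in tool", M.T@[0,0,.1]/.03)
E
```

```text
[ 0.62  -0.131  0.105] 15.45 [ 0.133  1.091  0.222  1.072 -0.389  1.683 -1.776] [ 0.338  0.061 -1.232] 0.015700579729346676
 rot [-0.02 -0.01  0.01] shift [ 0.08 -0.03  0.05] | world d mm [-1.8  2.2 -0.9]
up 100 in tool [-2.555  0.001  2.141]
```

>>> {"op": "arm_command", "data": {"delta_pos": [[-0.26,0,0.21],[-0.26,0,0.21],[-0.26,0,0.21],[-0.26,0,0.21],[-0.26,0,0.21],[-0.26,0,0.21],[-0.26,0,0.21],[0,0,0]], "rotation": [[0,0,0],[0,0,0],[0,0,0],[0,0,0],[0,0,0],[0,0,0],[0,0,0],[0,0,0]]}}

```text
clock: 16.25
position: [0.621, -0.1318, 0.1826]
tool_rot: [0.0, 0.876, 2.536]
force: [0.5, 0.4, -3.5]
grip_width: 0.0157
```

```bash
python3 - <<'E'
from look import *
o,p,M=cur(); print(p,o["clock"],o["qpos"],o["force"],o["grip_width"])
T=tgtR(40,1); g=stud(176.6,.110,.178); print(g); go(g,T)
cv2.imwrite("pics/p2.png",np.hstack([look("scene",0,205,130,80,110,5)]))
E
```

```text
[ 0.621 -0.132  0.183] 16.25 [ 0.13   1.009  0.233  1.042 -0.384  1.79  -1.801] [ 0.52   0.367 -3.514] 0.015702170272212247
[0.664 0.055 0.178]
 rot [-0.02 -0.03  0.02] shift [ 1.64 -5.94  1.71] | world d mm [ 42.8 186.9  -4.6]
```

View pics/p2.png

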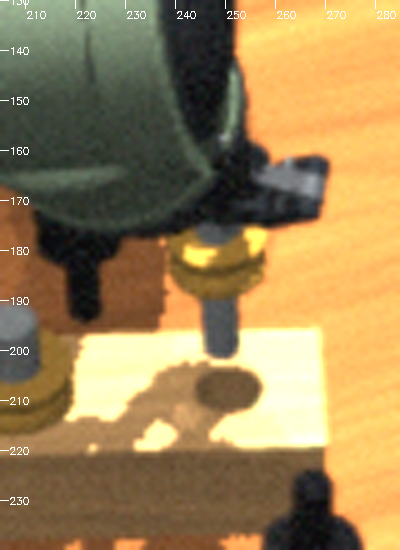

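Shaft held upright, lower end at about scene (249.4,200.5) and clear of the block. I carry it to a point in front of the slot mouth.

```bash
python3 - <<'E'
from n import *
o,p,M=cur()
for u,v,z in [(249.4,200.5,.0857),(248.6,176,.157)]: print((back("scene",u,v,z)-p)*1e3)
E
```

```text
[ -0.997   3.837 -96.139]
[ -6.671   5.4   -24.839]
```

>>> {"op": "arm_command", "data": {"delta_pos": [[0.2,-0.9,0.2],[0.2,-0.9,0.2],[0.3,-0.9,0.3],[0.3,-0.9,0.3],[0.3,-0.9,0.3],[0.2,-0.9,0.25],[0,-0.4,0],[0,0,0]], "rotation": [[0,0,0],[0,0,0],[0,0,0],[0,0,0],[0,0,0],[0,0,0],[0,0,0],[0,0,0]]}}

```text
clock: 17.1
position: [0.6667, 0.0536, 0.1719]
tool_rot: [0.008, 0.87, 2.539]
force: [-0.2, -0.3, -3.2]
grip_width: 0.0155
```

```bash
python3 - <<'E'
from look import *
o,p,M=cur(); print(p,o["clock"],o["qpos"],o["force"],o["grip_width"])
T=tgtR(40,1); go(stud(176.6,.110,.178),T); go(stud(176.6,.110,.136),T)
cv2.imwrite("pics/p3.png",look("scene",0,285,110,100,110,5))
E
```

```text
[0.667 0.054 0.172] 17.1 [-0.075  1.04   0.186  0.994 -0.501  1.749 -2.037] [-0.191 -0.253 -3.229] 0.015480091602668776
 rot [-0.07  0.03 -0.  ] shift [-0.09  0.01  0.21] | world d mm [-2.8  1.6  6.1]
 rot [-0.07  0.03 -0.  ] shift [ 0.99  0.01 -0.69] | world d mm [ -2.8   1.6 -35.9]
```

View pics/p3.png

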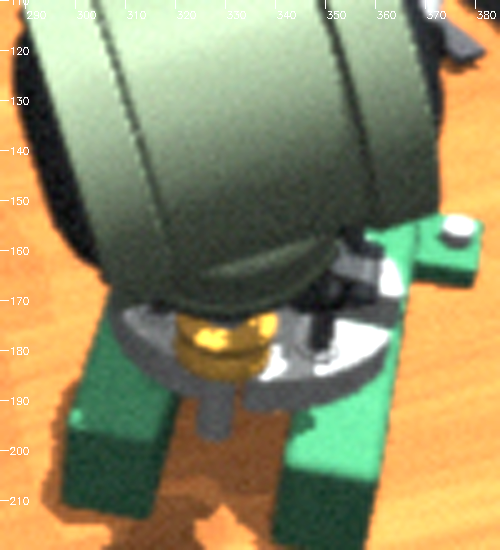

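```bash
python3 - <<'E'
from n import *
o,p,M=cur(); c,s=np.cos(Q[2]),np.sin(Q[2])
loc=lambda d:np.array([c*d[0]+s*d[1],-s*d[0]+c*d[1]])*1e3
for u,v,z in [(327.3,195.7,.0755)]:
    X=back("scene",u,v,z); print(X,loc(X-p),"press",loc(X-np.r_[Q[:2],0]))
print("tcp press",loc(p-np.r_[Q[:2],0]),"mouth",loc(back("scene",330,184,.084)-np.r_[Q[:2],0]))
E
```

```text
[0.661 0.058 0.075] [ 7.049 -1.188] press [-71.153   5.93 ]
tcp press [-78.202   7.118] mouth [-36.696   4.63 ]
```

>>> {"op": "arm_command", "data": {"delta_pos": [[0.22,0,-0.2],[0.22,0,-0.2],[0.22,0,-0.2],[0.22,0,-0.2],[0,0,0]], "rotation": [[0,0,0],[0,0,0],[0,0,0],[0,0,0],[0,0,0]]}}

```text
clock: 17.65
position: [0.6663, 0.0463, 0.1316]
tool_rot: [0.014, 0.869, 2.538]
force: [-0.1, -0.2, -3.0]
grip_width: 0.0153
```

```bash
cat > pl.py <<'E'
from n import *
import sys
o,p,M=cur(); c,s=np.cos(Q[2]),np.sin(Q[2]); d=p-np.r_[Q[:2],0]
x,y=c*d[0]+s*d[1],-s*d[0]+c*d[1]
print("t",o["clock"],"tcp press x %.1f y %.1f z %.1f"%(x*1e3,y*1e3,p[2]*1e3),"F press",[round(float(v),1) for v in (c*o["force"][0]+s*o["force"][1],-s*o["force"][0]+c*o["force"][1],o["force"][2])],"w",o["grip_width"],"q",o["qpos"])
if len(sys.argv)>1:
    X=press(Q,[np.array([float(v) for v in sys.argv[1:4]])/1e3])[0]; go(X,tgtR(40,1))
E
python3 pl.py -60 5.6 133.5
```

```text
t 17.65 tcp press x -81.8 y 12.5 z 131.6 F press [-0.0, 0.2, -3.0] w 0.015348420799283414 q [-0.067  1.082  0.185  1.009 -0.499  1.699 -2.015]
 rot [-0.14  0.03 -0.  ] shift [ 0.42 -0.23  0.6 ] | world d mm [-14.   18.    1.9]
```

```bash
python3 pl.py -66 6.7 133.5
```

```text
t 17.65 tcp press x -81.8 y 12.5 z 131.6 F press [-0.0, 0.2, -3.0] w 0.015348420799283414 q [-0.067  1.082  0.185  1.009 -0.499  1.699 -2.015]
 rot [-0.14  0.03 -0.  ] shift [ 0.29 -0.19  0.44] | world d mm [-9.7 13.7  1.9]
```

>>> {"op": "arm_command", "data": {"delta_pos": [[0.1,-0.1,0.15],[0.1,-0.09,0.15],[0.08,0,0.14],[0,0,0]], "rotation": [[-0.14,0,0],[0,0,0],[0,0,0],[0,0,0]]}}

```text
clock: 18.05
position: [0.6561, 0.0611, 0.1344]
tool_rot: [-0.003, 0.869, 2.537]
force: [0.2, -0.4, -3.2]
grip_width: 0.0157
```

```bash
python3 pl.py -46 5.4 133.5
```

```text
t 18.05 tcp press x -65.0 y 6.1 z 134.4 F press [-0.3, 0.2, -3.2] w 0.015659777867424843 q [-0.085  1.057  0.177  1.057 -0.501  1.672 -2.005]
 rot [0.02 0.03 0.  ] shift [ 0.43 -0.02  0.47] | world d mm [-15.2  11.3  -0.9]
```

>>> {"op": "arm_command", "data": {"delta_pos": [[0.1,0,0.12],[0.11,0,0.12],[0.11,-0.02,0.12],[0.1,0,0.12],[0,0,0]], "rotation": [[0,0,0],[0,0,0],[0,0,0],[0,0,0],[0,0,0]]}}

```text
clock: 18.55
position: [0.6393, 0.0738, 0.1349]
tool_rot: [-0.004, 0.87, 2.537]
force: [-0.3, -0.2, -3.8]
grip_width: 0.0156
```

```bash
python3 pl.py -26 4.6 133.5
```

```text
t 18.55 tcp press x -44.0 y 5.1 z 134.9 F press [0.2, 0.3, -3.8] w 0.015578471499388609 q [-0.103  1.023  0.173  1.13  -0.504  1.63  -2.001]
 rot [0.03 0.02 0.01] shift [ 0.42 -0.02  0.43] | world d mm [-14.5  10.7  -1.4]
```

>>> {"op": "arm_command", "data": {"delta_pos": [[0.1,0,0.1],[0.1,-0.02,0.11],[0.1,0,0.11],[0,0,0]], "rotation": [[0,0,0],[0,0,0],[0,0,0],[0,0,0]]}}

```text
clock: 18.95
position: [0.6279, 0.0823, 0.1341]
tool_rot: [-0.004, 0.87, 2.537]
force: [1.1, -0.7, -2.8]
grip_width: 0.0158
```

```bash
python3 pl.py -10 3.8 133.5
```

```text
t 18.95 tcp press x -29.8 y 4.6 z 134.1 F press [-1.3, -0.1, -2.8] w 0.015811782987031883 q [-0.116  1.004  0.17   1.177 -0.506  1.602 -1.999]
 rot [0.03 0.02 0.01] shift [ 0.44 -0.03  0.49] | world d mm [-15.8  11.9  -0.6]
```

>>> {"op": "arm_command", "data": {"delta_pos": [[0.11,0,0.12],[0.11,-0.02,0.12],[0.11,0,0.12],[0,0,0]], "rotation": [[0,0,0],[0,0,0],[0,0,0],[0,0,0]]}}

```text
clock: 19.35
position: [0.6151, 0.0919, 0.1334]
tool_rot: [-0.004, 0.87, 2.537]
force: [0.1, -0.4, -4.0]
grip_width: 0.0155
```

```bash
python3 pl.py 0 3 133.5
```

```text
t 19.35 tcp press x -13.8 y 3.9 z 133.4 F press [-0.3, 0.3, -4.0] w 0.015484300404091074 q [-0.13   0.982  0.167  1.227 -0.509  1.572 -1.998]
 rot [0.03 0.02 0.01] shift [ 0.29 -0.03  0.35] | world d mm [-10.8   8.6   0.1]
```

>>> {"op": "arm_command", "data": {"delta_pos": [[0.08,0,0.09],[0.06,-0.01,0.07],[0.05,0,0.06],[0,0,0]], "rotation": [[0,0,0],[0,0,0],[0,0,0],[0,0,0]]}}

```text
clock: 19.75
position: [0.6077, 0.0974, 0.1333]
tool_rot: [-0.004, 0.871, 2.537]
force: [0.4, -0.7, -3.9]
grip_width: 0.0159
```

```bash
python3 pl.py 0 3 133.5
```

```text
t 19.75 tcp press x -4.6 y 3.7 z 133.3 F press [-0.7, 0.3, -3.9] w 0.01590213059666925 q [-0.138  0.97   0.165  1.255 -0.512  1.554 -1.998]
 rot [0.02 0.02 0.01] shift [ 0.09 -0.02  0.12] | world d mm [-3.4  3.2  0.2]
```

>>> {"op": "arm_command", "data": {"delta_pos": [[0.05,0,0.06],[0.05,0,0.06],[0,0,0]], "rotation": [[0,0,0],[0,0,0],[0,0,0]]}}

```text
clock: 20.05
position: [0.6059, 0.0989, 0.1339]
tool_rot: [-0.007, 0.877, 2.532]
force: [4.4, 0.3, -4.3]
grip_width: 0.0156
```

>>> {"op": "arm_command", "data": {"delta_pos": [[0.05,0,0.06],[0,0,0]], "rotation": [[0,0,0],[0,0,0]]}}

```text
clock: 20.25
position: [0.6051, 0.0993, 0.1339]
tool_rot: [-0.008, 0.881, 2.53]
force: [1.3, -1.4, -5.1]
grip_width: 0.0159
```

```bash
python3 pl.py 0 3 133.5
```

```text
t 20.25 tcp press x -1.3 y 3.5 z 133.9 F press [-1.9, 0.4, -5.1] w 0.015894452715570266 q [-0.143  0.958  0.166  1.274 -0.513  1.537 -1.997]
 rot [ 0.02 -0.08  0.05] shift [ 0.04 -0.02  0.03] | world d mm [-0.8  1.2 -0.4]
```

>>> {"op": "arm_command", "data": {"delta_pos": [[0.06,0,-0.03],[0.06,0,-0.04],[0,0,0]], "rotation": [[0,0.08,0],[0,0,0],[0,0,0]]}}

```text
clock: 20.55
position: [0.6052, 0.0993, 0.1306]
tool_rot: [-0.01, 0.891, 2.528]
force: [1.9, -2.6, -1.3]
grip_width: 0.0156
```

```bash
python3 pl.py 0 3 129.5
```

```text
t 20.55 tcp press x -1.4 y 3.5 z 130.6 F press [-3.1, 1.1, -1.3] w 0.015593303810764085 q [-0.146  0.956  0.167  1.282 -0.511  1.521 -1.995]
 rot [ 0.02 -0.18  0.06] shift [ 0.06 -0.02  0.01] | world d mm [-0.9  1.2 -1.1]
```

>>> {"op": "arm_command", "data": {"delta_pos": [[0.05,0,-0.02],[0.04,0,-0.02],[0,0,0]], "rotation": [[0,-0.15,0.05],[0,0,0],[0,0,0]]}}

```text
clock: 20.85
position: [0.6061, 0.099, 0.1302]
tool_rot: [-0.007, 0.877, 2.533]
force: [1.6, -1.7, -3.0]
grip_width: 0.0155
```

```bash
python3 pl.py 0 3 129.5
```

```text
t 20.85 tcp press x -2.3 y 3.2 z 130.2 F press [-2.3, 0.5, -3.0] w 0.015475006568625365 q [-0.142  0.967  0.165  1.267 -0.513  1.539 -1.995]
 rot [ 0.03 -0.04  0.03] shift [ 0.07 -0.01  0.04] | world d mm [-1.8  1.5 -0.7]
```

>>> {"op": "arm_command", "data": {"delta_pos": [[0.06,0,0],[0.05,0,-0.02],[0,0,0]], "rotation": [[0,-0.04,0],[0,0,0],[0,0,0]]}}

```text
clock: 21.15
position: [0.6062, 0.0989, 0.1301]
tool_rot: [-0.01, 0.874, 2.53]
force: [1.0, -0.7, -3.4]
grip_width: 0.0157
```

```bash
python3 pl.py 0 3 129.5
```

```text
t 21.15 tcp press x -2.5 y 3.3 z 130.1 F press [-1.2, 0.0, -3.4] w 0.01571625987812893 q [-0.139  0.968  0.163  1.266 -0.514  1.541 -1.994]
 rot [ 0.03 -0.01  0.05] shift [ 0.07 -0.01  0.05] | world d mm [-1.9  1.7 -0.6]
```

>>> {"op": "arm_command", "data": {"delta_pos": [[0.13,0,-0.03],[0,0,0]], "rotation": [[0,0,0],[0,0,0]]}}

```text
clock: 21.35
position: [0.6065, 0.0989, 0.1303]
tool_rot: [-0.014, 0.876, 2.526]
force: [0.4, 0.1, -3.9]
grip_width: 0.0153
```

```bash
python3 pl.py 0 3 129.5
```

```text
t 21.35 tcp press x -2.7 y 3.1 z 130.3 F press [-0.3, -0.4, -3.9] w 0.015284215392316705 q [-0.139  0.967  0.163  1.268 -0.515  1.538 -1.992]
 rot [ 0.05 -0.03  0.08] shift [ 0.08 -0.    0.05] | world d mm [-2.2  1.6 -0.8]
```

>>> {"op": "arm_command", "data": {"delta_pos": [[0.14,0,-0.09]], "rotation": [[0,0,0]]}}

```text
clock: 21.45
position: [0.6074, 0.0992, 0.1287]
tool_rot: [-0.019, 0.877, 2.521]
force: [15.7, -16.6, 81.9]
grip_width: 0.0156
```

```bash
python3 pl.py 0 3 129.5
```

```text
t 21.45 tcp press x -3.3 y 2.4 z 128.7 F press [-22.3, 4.8, 81.9] w 0.015637994335483494 q [-0.138  0.969  0.163  1.268 -0.518  1.534 -1.99 ]
 rot [ 0.06 -0.04  0.1 ] shift [0.05 0.02 0.1 ] | world d mm [-3.1  1.4  0.8]
```

>>> {"op": "arm_command", "data": {"delta_pos": [[0.1,0,0.12]], "rotation": [[0,0,0]]}}

```text
clock: 21.55
position: [0.6049, 0.1007, 0.1304]
tool_rot: [-0.022, 0.879, 2.518]
force: [10.4, -12.3, 7.6]
grip_width: 0.0152
```

```bash
python3 pl.py 0 3 129.5
```

```text
t 21.55 tcp press x -0.4 y 2.5 z 130.4 F press [-15.5, 4.2, 7.6] w 0.015173305979948334 q [-0.141  0.961  0.162  1.279 -0.518  1.527 -1.99 ]
 rot [ 0.06 -0.06  0.12] shift [ 0.03  0.02 -0.01] | world d mm [-0.6 -0.2 -0.9]
```

Firm contact downward (82 N, so no more pushing) and against the closed end (15 N): the shaft is seated. I release and retreat.

>>> {"op": "arm_command", "data": {"delta_pos": [[0,0,0],[0,0,0],[0,0,0],[0,0,0],[0,0,0]], "rotation": [[0,0,0],[0,0,0],[0,0,0],[0,0,0],[0,0,0]], "gripper": 0.15}}

```text
clock: 22.05
position: [0.6034, 0.1025, 0.1295]
tool_rot: [-0.022, 0.874, 2.52]
force: [-0.4, -0.1, 0.3]
grip_width: 0.0365
```

>>> {"op": "arm_command", "data": {"delta_pos": [[-0.3,0,0],[-0.5,0,0],[-0.8,0,0],[-0.9,0,0],[-0.9,0,0],[0,0.9,0],[0,1,0],[0,1,0],[0,1,0],[0,1,0]], "rotation": [[0,0,0],[0,0,0],[0,0,0],[0,0,0],[0,0,0],[0,0,0],[0,0,0],[0,0,0],[0,0,0],[0,0,0]]}}

```text
clock: 23.05
position: [0.5755, -0.0602, 0.2114]
tool_rot: [-0.023, 0.875, 2.525]
force: [0.1, -1.0, -0.9]
grip_width: 0.0363
```

```bash
python3 - <<'E'
from n import *
s=optics.grab_frame("scene")[:,:,::-1]; o,p,M=cur(); print(o["clock"],p,o["force"],o["grip_width"])
x0,y0,k=290,110,6; w,h=95,95
im=cv2.convertScaleAbs(cv2.resize(s[y0:y0+h,x0:x0+w],None,fx=k,fy=k,interpolation=cv2.INTER_CUBIC),alpha=1.6,beta=10)
def pl(X,col): cv2.polylines(im,[((proj("scene",X)-[x0-.5,y0-.5])*k).astype(int).reshape(-1,1,2)],False,col,1)
th=np.linspace(0,2*np.pi,40); C=stud(176.6,.035,.084)
for z,r in ((0,.023),(.02,.023),(.062,.009)): pl(np.c_[C[0]+r*np.cos(th),C[1]+r*np.sin(th),0*th+.084+z],(0,0,255))
cv2.imwrite("pics/f1.png",im)
E
```

```text
23.1 [ 0.573 -0.066  0.212] [-2.334 -5.456  1.271] 0.03617567271352807
```

View pics/f1.png

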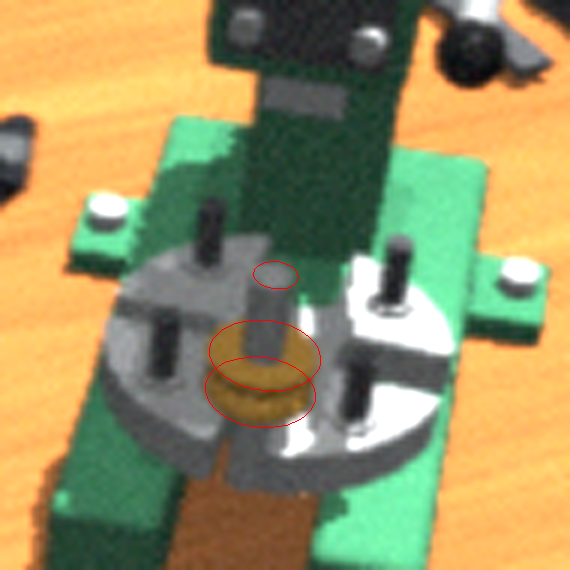

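Final view (raw pixels): the shaft stands upright with its top at about (335.5,155.5). The pulley lies flat on the plate and coincides with the predicted seated outline within about 0.5 px (1 mm). The slot mouth is in front, and the gripper is away.

```bash
python3 -c "
from workcell import bot
print(bot.job_done())"
```

```text
the job is handed in; nothing more can be done
None
```

The slim shaft is loaded in the 21 mm slot, long end down with its pulley on the plate. I let go of it and handed the job in at about 23 s; no verdict was reported.

**Turning the plate:** I turned it anticlockwise in two stud grips until the 21 mm slot faced the front. The studs alone fitted 173°, while the slot edges and the stud-grip position gave about 176.6°. I took 176.6°, where 180° is straight out. That puts the mouth about 4.5 mm off centre against the 12 mm allowed; even at 173° it would be about 9 mm.

**Loading:** I slid the shaft in from the front at 40° of lean, meeting almost no side force. I felt contact at the closed end (about 15 N) and down on the plate. The downward check peaked at 82 N, more than I meant but under the 120 N wrist limit.

**Last checks:** In the final picture the shaft is upright and the pulley flat, within about 1 mm of the predicted seat. At that plate angle the seat lies about 2 mm from the ram axis.

The thick shaft was undisturbed in the pictures during the pick-up. I did not measure the thick shaft, hammer or oil can again at the end.

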